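# Hang the work lamp, then hold an inspection mirror to show the target to the camera

## Robot

A 6-joint arm with a two-finger parallel gripper is mounted at the origin on the work surface. World frame = base frame: x ahead of the robot, y to its left, z up, the work surface at z = 0. Lengths are in mm, angles in rad, forces in N, time in s.
With the tool pointing down it reaches from about 300 to 775 mm from the base axis. Payload 14.6 kg.
Tool frame: the origin (TCP) lies at the very end of the fingers, on their centre line; the grasp point (between the pads) lies 19 mm behind it; z points along the fingers, y is the line along which they close (so a half turn about z gives the same grasp; the last joint's range is limited). The gripper opens to 94 mm and grips with 3 to 60 N. Pads are 16 mm wide; open, the fingers measure 119 mm over their backs; the gripper's body (75 mm by 177 mm) begins 78 mm behind the grasp point.
Start: joints at [1.14, 0.3, 1.521, -0, 1.321, -0.067], TCP at [195.702, 513.994, 205.446] pointing down, gripper open.
Joint ranges: [-3.03, 3.03], [-0.79, 2.21], [0.23, 2.52], [-1.04, 4.18], [0, 3.07], [-2.55, 2.55]. Speed limits (rad/s): [2.22, 2.22, 2.57, 3.14, 3.14, 3.14].

## Interface

Orientations are given as [roll, pitch, yaw] about the fixed x, y, z axes, in that order (R = Rz(yaw) Ry(pitch) Rx(roll)).
In Python, from cell import manip gives the robot as it stands. The module is installed in compiled form; this text tells all that it offers.
- The arm moves only by the shell command python3 -m inch 'ROWS' [FORCE]. ROWS is JSON, a list of rows, each an object of numbers: "gripper": the opening, from 0 (shut) to 1 (fully open); "dx", "dy", "dz": the shift along the world's x, y, z in m; "wx", "wy", "wz": the turn, a rotation vector about the world's x, y, z in degrees. A call has exactly 5 rows; each row is the pose to reach, as a shift and turn from the pose commanded when the call began; what a row does not reach only later rows make up. A row lasts 1/12 s, in which the tool goes at most 41.7 mm and 7.16 degrees, less where a joint would pass 70% of its speed; a pose out of reach is approached as far as the arm can. A call with a gripper value outside its range is refused whole. The fingers move at their own pace and stop on an object; FORCE is the grip in N (left out, the last holds). Time passes only in rows, so rows that repeat a pose let the fingers close, or fill a call up. It gives the time, the measured TCP pose, the force, the opening and the grip force at its end, in the units of the state.
- manip.read_state(): the state, without advancing time (a new reading comes with each control period).
- manip.camera(name): name is "side" or "top" or "wrist"; returns the picture (400x640x3 uint8, blue, green, red); there is no depth.
- manip.camera_info(name): a dict with "camera_matrix" (3x3 intrinsics, pixels), "R" (3x3) and "t" (3): a world point X has camera coordinates R X + t; the wrist camera has in their place "tool_from_camera" (4x4, takes a point from camera to tool coordinates, whose origin is the TCP and whose axes are the flange's). Camera axes: x right, y down, z forward; pixel columns grow to the right and rows downward; lengths in mm; the calibration is good to about 2 mm. The wrist camera is an equidistant fisheye: a pixel r from the principal point sees the ray r / f radians off the axis. A picture is of the moment at which its call begins: read the wrist's pose just before it. camera_info takes no time and is no camera call.
- manip.sign_off(): hands the job in; it is judged then, once.
The state is a dict: "clock": time; "joints": joint angles; "qd": joint speeds; "effort": joint torques, N m; "eef_pos": TCP position; "eef_rot": TCP orientation; "wrist_force": force on the tool from outside, world axes, zero at the start; "moment": the same for the moment, N m; "finger_gap": finger opening in mm; "finger_force": force on a finger pad.
Only numpy, scipy, OpenCV 4.12 (cv2) and the standard library are available. Lean on these libraries where they do the work, as an engineer would, in place of code of your own. Each camera call takes 0.05 s, during which the arm holds its last target. There are 200 camera calls.

## Task

Hang the work lamp by its handle on the hook stand and let go of it, then take the inspection mirror out of its slotted stand. Hold the mirror upright with the middle of its glass at the camera's focus point (in front of the lens, on its axis, above the white cross on the mat), turned so that the camera sees the bullseye target on the back of the facade model in the middle of the glass. Finish while still holding the mirror there, still and touching nothing else; do not knock the model or the camera, and leave everything else where it is.

Things in the scene. Friction and masses are not known exactly. Their poses are not given: they have to be found in the camera images.
- lamp: battery work lamp, loose, about 200 g: lantern that shines all round, 50 x 96 mm in plan (x, y) and 74 mm high, white diffuser between black foot and cap, with a rigid aluminium bail handle over it. Origin: middle of the underside; z up, y along the handle bar
- lamp_handle (a point): middle of the lamp's handle bar, 141 mm above its underside, axes as the lamp. The bar is 10 x 10 mm in section, straight along the lamp's y, clear for 55 mm either side of the middle; below it the opening is 62 mm high down to the lamp's top. Hung, the middle of the bar belongs on the hook, so grip the bar about 30 mm to one side of its middle
- hook: fixed dark steel hook stand: round foot of 50 mm radius, post of 8 mm radius and 280 mm high, and one level hook arm of 4 mm radius that leaves the post towards the stand's own -x, its axis 260 mm above the table. 90 mm out its end turns up to 286 mm above the table. Origin: middle of the foot's underside, z up
- hook_seat (a point): top of the hook arm, 50 mm out from the post's axis, 264 mm above the table: the middle of the lamp's bar (underside 5 mm below the bar's centre) rests here, bar across the arm. Axes as the hook stand. The lamp's opening has to be threaded over the upturned end, from the end towards the post, then lowered
- mirror: inspection mirror, loose, about 90 g: flat head 6 x 80 x 60 mm (x, y, z) with the glass on its +x face and a black back, 7 mm steel stem, and on top a grip of 12 x 16 mm section (x, y) from 98 to 160 mm above the head's lower edge. Origin: middle of the head's lower edge; x is the normal of the glass, z runs up the handle. At the start it stands head down, handle up, in its stand with the glass towards the robot's side
- mirror_face (a point): middle of the glass, 30 mm above the mirror's origin; x points out of the glass
- mirror_grip (a point): point on the axis of the mirror's grip, 133 mm above its origin (27 mm below the top end)
- stand: fixed grey block 36 x 104 mm, 42 mm high, with an open slot 10 x 84 mm along its y, floor 8 mm above the table, in which the mirror head stands 34 mm deep. Origin: middle of the underside. Lift the mirror straight up to take it out
- model: fixed white facade model (ribs, floors, blue infill panels) on a black rubber mat 4 mm thick, with a lattice tower 189 mm high at its +y end. The facade is 244 mm long along its y, 168 mm high, flat towards -x and ribbed towards +x (away from the robot); six bays of 40 mm, ribs 18 mm deep. Origin: middle of the facade's wall, at table height. The mat reaches from -50 to 170 mm in x, -142 to 332 mm in y
- target: the marker: fixed square plate 33 mm, paper white with a black bullseye, standing in one of the four middle bays of the third storey on the model's +x side (plain blue panels in the other three), its middle 104 mm above the table, level with the lens. Origin: middle of its back; it faces along its +x, the face is 3 mm out
- camera: fixed inspection camera on a short post on the same mat beside the model: grey box with a black lens barrel, 126 mm high. Origin: middle of the foot's underside; x is the optical axis and points out of the lens, z up. Its view runs level along the back of the model, 110 mm off the target's face, and meets no target unless a mirror folds it
- lens (a point): middle of the lens's front glass, 60 mm ahead of and 100 mm above the camera's origin
- focus (a point): the camera's focus point on its optical axis, 220 mm in front of the lens, 104 mm above the table, straight above the white cross (30 mm) on the mat. A mirror whose glass centre is here shows the target when its normal halves the angle between the directions to the lens and to the target
- tape: bystander: roll of tape lying flat, 90 mm across, 45 mm high; origin under its middle
- glue: bystander: white glue bottle, 36 mm across, 110 mm high; origin under its middle
- driver: bystander: black screwdriver lying, 170 mm long; origin under its middle
- caliper: bystander: caliper lying flat, 200 mm long; origin under the middle of its beam
- truss: bystander: printed white truss piece, flat, 46 x 120 mm; origin under its middle

How it is judged:
By the outcome, as a careful person would: the job done as asked, in the order asked, and still so for the second after the job is handed in, while the arm keeps its last pose, push and grip.
It also fails if it takes over 58 s, if anything falls off the work surface, if the arm or the gripper's body presses on something with over 40 N, if the wrist force passes 120 N, or if a joint passes its speed limit or range.

## Working session

There is one attempt and no reset: what is moved stays moved. The work goes in short steps, Python scripts to look and compute and a shell command to move; the robot and the scene stay as the last step left them, time stands still between calls to the robot, and variables do not carry over. Pictures are saved under pics/ and viewed, at most 10 in all, crops included, and the job is handed in when it is done.

```bash
mkdir -p pics; cat > h.py <<'E'
import numpy as np, cv2
from cell import manip
from scipy.spatial.transform import Rotation as Ro
def ray(info,u,v):
    K=np.array(info["camera_matrix"]);R=np.array(info["R"]);t=np.array(info["t"])
    return -R.T@t, R.T@np.linalg.solve(K,[u,v,1])
def plane(info,u,v,z):
    o,d=ray(info,u,v); return o+d*(z-o[2])/d[2]
def proj(info,X):
    K=np.array(info["camera_matrix"]);c=np.array(info["R"])@np.array(X)+np.array(info["t"]);p=K@c;return p[:2]/p[2]
def tri(i1,p1,i2,p2):
    o1,d1=ray(i1,*p1);o2,d2=ray(i2,*p2)
    s=np.linalg.lstsq(np.c_[d1,-d2],o2-o1,rcond=None)[0]
    a=o1+d1*s[0];b=o2+d2*s[1];return (a+b)/2,np.linalg.norm(a-b)
E
python3 - <<'E'
from h import *
np.set_printoptions(precision=3,suppress=True)
for n in("top","side","wrist"):
    s=manip.read_state(); cv2.imwrite(f"pics/{n}0.png",manip.camera(n)); i=manip.camera_info(n)
    print(n,{k:np.round(v,3).tolist() for k,v in i.items() if k!='name'} )
    if n!="wrist":
        print(ray(i,320,200)[0])
print(s)
E
```

```text
top {'camera_matrix': [[373.515, 0.0, 322.956], [0.0, 373.515, 207.243], [0.0, 0.0, 1.0]], 'R': [[0.004, -1.0, 0.013], [-0.981, -0.007, -0.193], [0.193, -0.012, -0.981]], 't': [7.667, 590.255, 1310.047]}
[ 325.591   27.019 1399.265]
side {'camera_matrix': [[370.719, 0.0, 320.847], [0.0, 370.719, 198.312], [0.0, 0.0, 1.0]], 'R': [[0.93, -0.368, 0.0], [-0.208, -0.526, -0.825], [0.304, 0.767, -0.565]], 't': [-517.859, 267.339, 922.449]}
[ 256.457 -757.618  742.163]
wrist {'camera_matrix': [[309.707, 0.0, 323.588], [0.0, 309.707, 198.227], [0.0, 0.0, 1.0]], 'tool_from_camera': [[-0.0, -0.965, -0.264, 76.286], [1.0, -0.0, -0.001, -1.425], [0.001, -0.264, 0.965, -180.004], [0.0, 0.0, 0.0, 1.0]]}
{'clock': 0.1, 'joints': array([ 1.14 ,  0.3  ,  1.521, -0.   ,  1.321, -0.067]), 'qd': array([ 0.001, -0.002, -0.001, -0.001, -0.   , -0.002]), 'effort': array([  0.002, -53.263, -35.329,   0.071,   0.024,  -0.   ]), 'eef_pos': array([195.619, 513.796, 204.959]), 'eef_rot': array([-3.141, -0.   ,  2.778]), 'wrist_force': array([ 0.444, -0.111, -0.347]), 'moment': array([ 0.056, -0.025, -0.014]), 'finger_force': 0.0, 'finger_gap': 93.99313890942578}
```

View pics/top0.png

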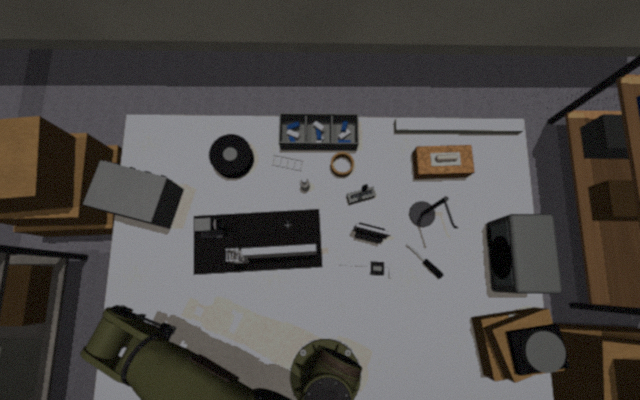

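View pics/side0.png

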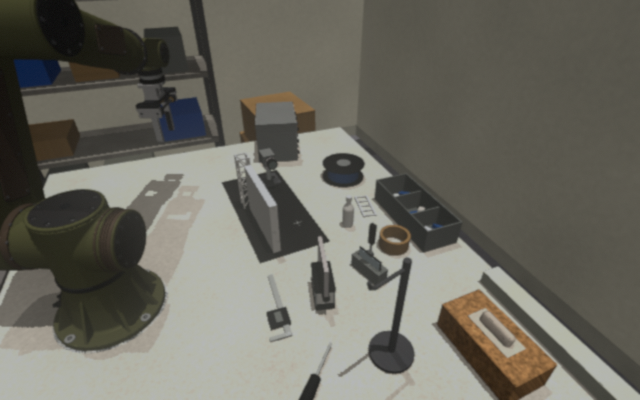

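Top view shows the model and mat around (257,240), the lamp near (369,232), the mirror stand near (361,195) and the hook foot near (422,214). In the side view the lamp is near (322,275), the mirror near (370,255) and the hook post near (400,310). I'll zoom in.

```bash
python3 - <<'E'
from h import *
a=cv2.imread("pics/top0.png");b=cv2.imread("pics/side0.png")
g=lambda im:(255*(im/255.)**.6).astype(np.uint8)
c1=cv2.resize(g(a[170:290,330:470]),None,fx=5.7,fy=5,interpolation=3)
c1=cv2.resize(g(a[170:280,330:470]),None,fx=5,fy=5,interpolation=3)
c2=cv2.resize(g(b[210:390,250:430]),None,fx=3.3,fy=3.3,interpolation=3)
cv2.imwrite("pics/t1.png",c1);cv2.imwrite("pics/s1.png",c2)
c3=cv2.resize(g(a[200:280,185:330]),None,fx=5,fy=5,interpolation=3);cv2.imwrite("pics/t2.png",c3)
i=manip.camera_info("top")
for n,u,v in [("lamp",369,232),("mir",361,195),("foot",422,214),("cross",288,225)]: print(n,plane(i,u,v,0).round())
E
```

```text
lamp [ 508. -164.    0.]
mir [ 651. -136.    0.]
foot [ 578. -368.    0.]
cross [532. 142.   0.]
```

View pics/t1.png

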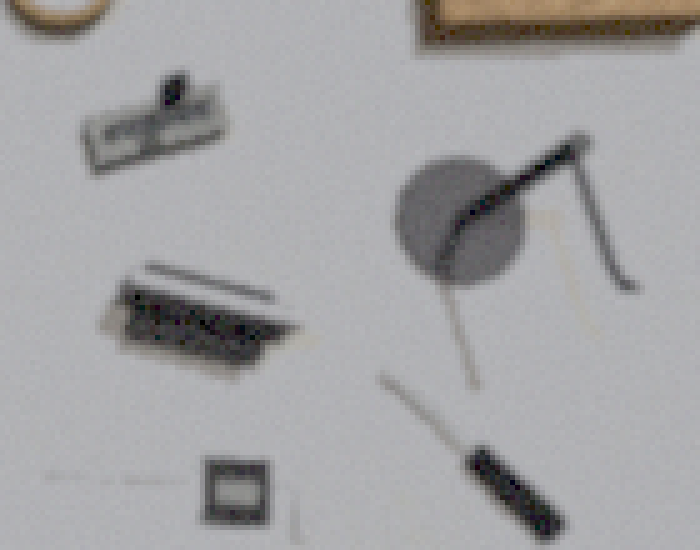

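View pics/s1.png

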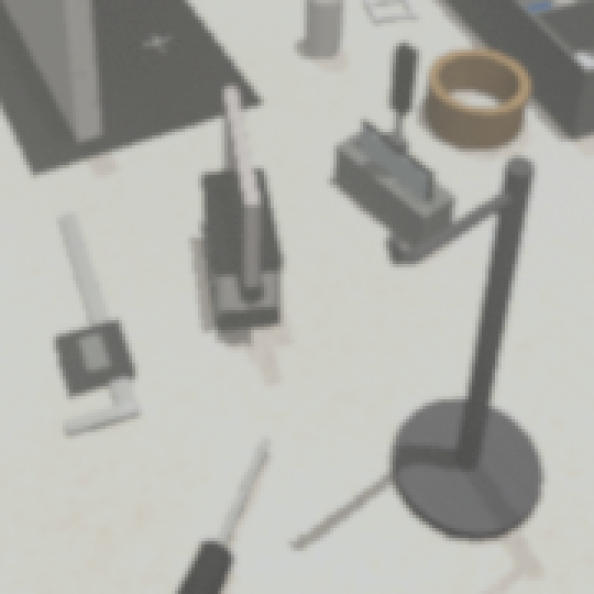

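View pics/t2.png

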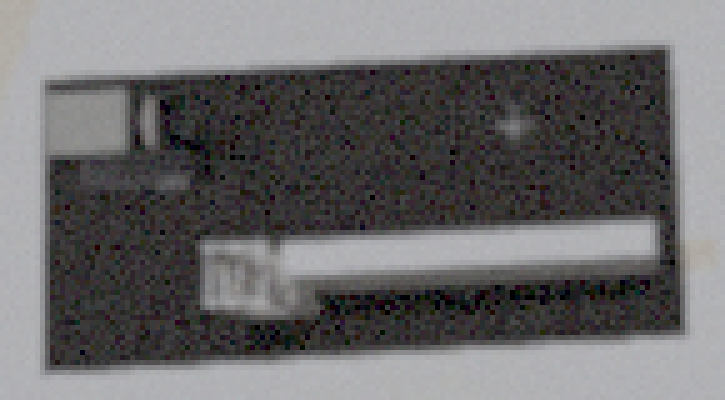

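The crops (t1 ×5, offset 330,170; s1 ×3.3, offset 250,210; t2 ×5, offset 185,200) show:
- **Lamp:** the white bail bar runs (125,290)-(300,328) in t1 and (232,90)-(252,205) in s1.
- **Hook:** post top at (578,140) and arm tip at (628,288) in t1; (520,165) and (400,250) in s1.
- **Mirror:** grip top at (178,82) in t1.
- **Mat:** cross at (514,124) in t2, camera at its left.

```bash
python3 - <<'E'
from h import *
np.set_printoptions(precision=1,suppress=True)
T=manip.camera_info("top");S=manip.camera_info("side")
a=cv2.imread("pics/top0.png");g=cv2.cvtColor(a,6)
t1=lambda x,y:((x-2)/5+330,(y-2)/5+170); t2=lambda x,y:((x-2)/5+185,(y-2)/5+200); s1=lambda x,y:((x-1)/3.3+250,(y-1)/3.3+210)
P=lambda n,p,z,i=T:print(n,np.array(p),plane(i,*p,z))
P("barL",t1(122,285),146);P("barR",t1(300,328),146)
P("barfar side",s1(232,90),146,S);P("barnear side",s1(252,200),146,S)
print("tri far",tri(T,t1(122,285),S,s1(232,90)),"near",tri(T,t1(300,328),S,s1(252,200)))
P("posttop",t1(578,140),280);P("posttop side",s1(519,168),280,S)
P("foot",t1(460,221),6);P("foot side",s1(467,468),3,S)
P("armtip",t1(628,288),286);P("armtip side",s1(400,240),286,S)
P("arm at post",t1(577,160),260);P("arm end",t1(620,282),260)
P("griptop",t1(178,78),168);P("griptop side",s1(405,46),168,S)
P("standL",t1(88,122),42);P("standR",t1(220,95),42);P("standLn",t1(95,170),42);P("standRn",t1(225,135),42)
# mat corners via threshold
P("cross",t2(514,124),4)
m=(g<75).astype(np.uint8);m[:, :185]=0;m[:,330:]=0;m[:200]=0;m[285:]=0
m=cv2.morphologyEx(m,cv2.MORPH_OPEN,np.ones((2,2)));c=max(cv2.findContours(m,0,1)[0],key=cv2.contourArea)
for q in cv2.boxPoints(cv2.minAreaRect(c)):P("mat",q,4)
for q in [(45,82),(668,47),(684,332),(47,370)]:P("matclick",t2(*q),4)
P("fac wall top L",t2(285,262),168);P("fac top R",t2(655,237),168)
P("cam box",t2(86,122),126);P("lens",t2(155,122),110)
E
```

```text
barL [354.  226.6] [506.6 -93.4 146. ]
barR [389.6 235.2] [ 478.1 -213.5  146. ]
barfar side [320. 237.] [ 513.1 -105.1  146. ]
barnear side [326.1 270.3] [ 484.  -215.6  146. ]
tri far (array([512.3, -95.4, 137.3]), np.float64(8.88043349082431)) near (array([ 481.2, -214.5,  145. ]), np.float64(6.135690218553716))
posttop [445.2 197.6] [ 579.3 -363.1  280. ]
posttop side [407.  260.6] [ 575.1 -368.3  280. ]
foot [421.6 213.8] [ 577.6 -364.8    6. ]
foot side [391.2 351.5] [ 578.4 -366.4    3. ]
armtip [455.2 227.2] [ 486.5 -385.9  286. ]
armtip side [370.9 282.4] [ 488.4 -395.2  286. ]
arm at post [445.  201.6] [ 571.  -368.7  260. ]
arm end [453.6 226. ] [ 494.  -390.9  260. ]
griptop [365.2 185.2] [ 645.9 -131.1  168. ]
griptop side [372.4 223.6] [ 643.8 -129.8  168. ]
standL [347.2 194. ] [644.3 -79.4  42. ]
standR [373.6 188.6] [ 665.8 -178.6   42. ]
standLn [348.6 203.6] [607.7 -84.3  42. ]
standRn [374.6 196.6] [ 635.1 -181.7   42. ]
cross [287.4 224.4] [533.9 144.1   4. ]
mat [191.7 217. ] [559.9 505.1   4. ]
mat [319.5 209.7] [591.2  23.4   4. ]
mat [322.8 267.6] [373.7   9.8   4. ]
mat [195.1 274.9] [345.  477.5   4. ]
matclick [193.6 216. ] [563.7 498.4   4. ]
matclick [318.2 209. ] [593.8  28.5   4. ]
matclick [321.4 266. ] [379.6  15.2   4. ]
matclick [194.  273.6] [349.7 481.7   4. ]
fac wall top L [241.6 252. ] [417.2 278.  168. ]
fac top R [315.6 247. ] [434.9  36.  168. ]
cam box [201.8 224. ] [515.2 427.2 126. ]
lens [215.6 224. ] [517.9 384.5 110. ]
```

```bash
python3 -m inch '[{"dx":0.03,"dy":-0.022,"dz":0.02,"wz":-7},{"dx":0.06,"dy":-0.044,"dz":0.04,"wz":-14},{"dx":0.09,"dy":-0.066,"dz":0.06,"wz":-21},{"dx":0.12,"dy":-0.088,"dz":0.06,"wz":-28},{"dx":0.15,"dy":-0.11,"dz":0.06,"wz":-30}]' && python3 -m inch '[{"dx":0.03,"dy":-0.022,"wz":-7},{"dx":0.06,"dy":-0.044,"wz":-14},{"dx":0.09,"dy":-0.066,"wz":-21},{"dx":0.12,"dy":-0.088,"wz":-28},{"dx":0.15,"dy":-0.11,"wz":-30}]' && python3 -m inch '[{"dx":0.03,"dy":-0.02,"dz":-0.01,"wz":-7},{"dx":0.06,"dy":-0.04,"dz":-0.03,"wz":-14},{"dx":0.09,"dy":-0.06,"dz":-0.05,"wz":-20},{"dx":0.12,"dy":-0.09,"dz":-0.08,"wz":-23},{"dx":0.12,"dy":-0.09,"dz":-0.1,"wz":-23}]'
cat >> h.py <<'E'
def wray(info,st,u,v):
    K=np.array(info["camera_matrix"]);M=np.array(info["tool_from_camera"])
    d=np.array([u-K[0,2],v-K[1,2]]);r=np.hypot(*d);th=r/K[0,0]
    c=np.r_[d/r*np.sin(th),np.cos(th)] if r>0 else np.array([0,0,1.])
    W=Ro.from_euler("xyz",st["eef_rot"]).as_matrix()
    return W@M[:3,3]+st["eef_pos"], W@M[:3,:3]@c
def wplane(info,st,u,v,z):
    o,d=wray(info,st,u,v);return o+d*(z-o[2])/d[2]
def wproj(info,st,X):
    K=np.array(info["camera_matrix"]);M=np.array(info["tool_from_camera"])
    W=Ro.from_euler("xyz",st["eef_rot"]).as_matrix()
    c=M[:3,:3].T@(W.T@(np.array(X)-st["eef_pos"])-M[:3,3]);r=np.hypot(c[0],c[1]);th=np.arctan2(r,c[2])
    return K[:2,2]+K[0,0]*th*c[:2]/r
def snap(n):
    import json
    st=manip.read_state();im=manip.camera("wrist");cv2.imwrite(f"pics/{n}.png",im)
    json.dump({k:np.array(st[k]).tolist() for k in("eef_pos","eef_rot")},open(f"pics/{n}.json","w"));return st,im
def load(n):
    import json
    return {k:np.array(v) for k,v in json.load(open(f"pics/{n}.json")).items()},cv2.imread(f"pics/{n}.png")
E
python3 -c "
from h import *
st,im=snap('w1');cv2.imwrite('pics/w1g.png',(255*(im/255.)**.6).astype(np.uint8));print(st)"
```

```text
{'clock': 0.15, 'joints': array([ 1.14041332e+00,  3.00324601e-01,  1.52140605e+00, -6.12362701e-06,
        1.32068219e+00, -6.66239604e-02]), 'qd': array([-0.00066509, -0.00200502, -0.00250039,  0.0015331 ,  0.00018468,
        0.00104793]), 'effort': array([ 6.00978037e-04, -5.31961012e+01, -3.52818382e+01,  7.08536105e-02,
        2.36460927e-02, -8.97916220e-05]), 'eef_pos': array([195.62465134, 513.83877378, 205.04073625]), 'eef_rot': array([-3.14077389e+00, -4.86849823e-05,  2.77783510e+00]), 'wrist_force': array([ 0.05202904,  0.45763516, -0.72926695]), 'moment': array([-0.026555  , -0.01986229,  0.01654755]), 'finger_force': 0.0, 'finger_gap': 93.73805929389515}validation failed for argument at $[0]...
```

View pics/w1g.png

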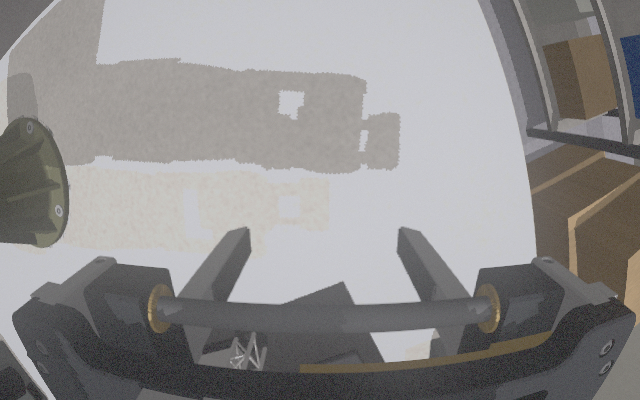

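The move was refused, so the arm stayed at its start; the picture shows the gripper's own body in the lower part, with bare table above. A row probably needs every field, so I'll write them all.

```bash
python3 -m inch '[{"gripper":1,"dx":0.03,"dy":-0.022,"dz":0.02,"wx":0,"wy":0,"wz":-7},{"gripper":1,"dx":0.06,"dy":-0.044,"dz":0.04,"wx":0,"wy":0,"wz":-14},{"gripper":1,"dx":0.09,"dy":-0.066,"dz":0.06,"wx":0,"wy":0,"wz":-21},{"gripper":1,"dx":0.12,"dy":-0.088,"dz":0.06,"wx":0,"wy":0,"wz":-28},{"gripper":1,"dx":0.15,"dy":-0.11,"dz":0.06,"wx":0,"wy":0,"wz":-30}]'
```

```text
clock: 0.62
eef_pos: [347.2, 402.9, 266.8]
eef_rot: [3.139, -0.0, 2.247]
wrist_force: [0.1, -0.1, -0.5]
finger_gap: 94.1
finger_force: 0.0
```

```bash
python3 -m inch '[{"gripper":1,"dx":0.025,"dy":-0.03,"dz":0,"wx":0,"wy":0,"wz":-6},{"gripper":1,"dx":0.05,"dy":-0.06,"dz":0,"wx":0,"wy":0,"wz":-12},{"gripper":1,"dx":0.075,"dy":-0.09,"dz":0,"wx":0,"wy":0,"wz":-18},{"gripper":1,"dx":0.1,"dy":-0.12,"dz":0,"wx":0,"wy":0,"wz":-24},{"gripper":1,"dx":0.13,"dy":-0.15,"dz":0,"wx":0,"wy":0,"wz":-30}]' && python3 -m inch '[{"gripper":1,"dx":0.025,"dy":-0.03,"dz":-0.01,"wx":0,"wy":0,"wz":-6},{"gripper":1,"dx":0.05,"dy":-0.06,"dz":-0.03,"wx":0,"wy":0,"wz":-12},{"gripper":1,"dx":0.075,"dy":-0.09,"dz":-0.05,"wx":0,"wy":0,"wz":-18},{"gripper":1,"dx":0.1,"dy":-0.12,"dz":-0.07,"wx":0,"wy":0,"wz":-23},{"gripper":1,"dx":0.13,"dy":-0.16,"dz":-0.1,"wx":0,"wy":0,"wz":-23}]' 
python3 -m inch '[{"gripper":1,"dx":0,"dy":0,"dz":0,"wx":0,"wy":0,"wz":0},{"gripper":1,"dx":0,"dy":0,"dz":0,"wx":0,"wy":0,"wz":0},{"gripper":1,"dx":0,"dy":0,"dz":0,"wx":0,"wy":0,"wz":0},{"gripper":1,"dx":0,"dy":0,"dz":0,"wx":0,"wy":0,"wz":0},{"gripper":1,"dx":0,"dy":0,"dz":0,"wx":0,"wy":0,"wz":0}]'
python3 -c "
from h import *
st,im=snap('w2');cv2.imwrite('pics/w2g.png',(255*(im/255.)**.6).astype(np.uint8))
i=manip.camera_info('wrist')
c,s=np.cos(.0642),np.sin(.0642);o=np.array([418,157.4])
for y in(-60,-20,20,60):
  p=o+[c*10-s*y,s*10+c*y];print(y,p,wproj(i,st,[*p,104]))"
```

```text
clock: 1.03
eef_pos: [475.7, 252.9, 265.6]
eef_rot: [3.142, -0.0, 1.726]
wrist_force: [-0.1, 1.3, -0.3]
finger_gap: 93.8
finger_force: 0.0
clock: 1.45
eef_pos: [594.2, 108.8, 176.6]
eef_rot: [3.141, -0.0, 1.323]
wrist_force: [0.8, 0.0, 0.9]
finger_gap: 94.1
finger_force: 0.0
clock: 1.87
eef_pos: [592.9, 111.6, 178.3]
eef_rot: [3.14, -0.001, 1.331]
wrist_force: [0.2, 0.0, -0.2]
finger_gap: 94.0
finger_force: 0.0
-60 [431.82875333  98.16516581] [169.12622562 253.44326426]
-20 [429.26251703 138.08276132] [152.63410333 216.9044659 ]
20 [426.69628073 178.00035683] [137.33842558 178.59539255]
60 [424.13004442 217.91795234] [123.83660255 139.72417701]
```

View pics/w2g.png

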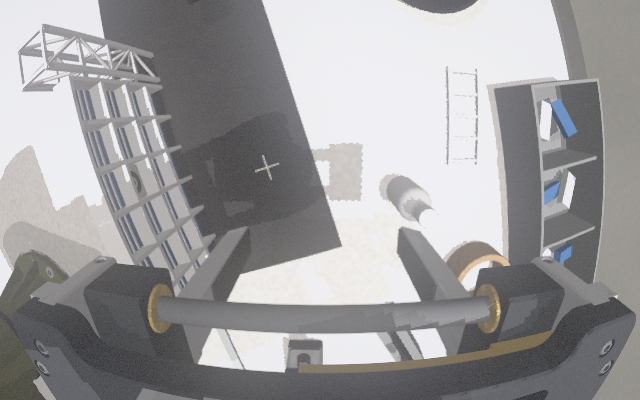

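The bullseye shows at about (136,180) in w2, which matches the predicted pixel of the bay at model y=+20. The cross is at (266,167).

```bash
python3 - <<'E'
from h import *
np.set_printoptions(precision=1,suppress=True)
st,im=load("w2");i=manip.camera_info("wrist");g=cv2.cvtColor(im,6)
t=g[165:200,120:152];m=(t<np.percentile(t,22)).astype(np.uint8)
k,l,s,c=cv2.connectedComponentsWithStats(m);print([(s[j,4],c[j]+[120,165]) for j in range(1,k) if s[j,4]>15])
w=g[150:185,250:285].astype(float);w=np.clip(w-110,0,None);yy,xx=np.mgrid[150:185,250:285]
cr=((w*xx).sum()/w.sum(),(w*yy).sum()/w.sum());C=wplane(i,st,*cr,4);print("cross",cr,C)
for p in[(136,180),(135,181)]:print("target",wplane(i,st,*p,104))
T=manip.camera_info("top");print(plane(T,287.4,224.4,4))
# mat edge (right, -y side & +x side) lines for yaw
for p in[(341,245),(262,0)]:print(wplane(i,st,*p,4))
C=np.array([534,144])
E
```

```text
[(np.int32(220), array([137.4, 181.3])), (np.int32(17), array([120.9, 196.7]))]
cross (np.float64(266.40965618141917), np.float64(167.0950987564009)) [532.1 142.9   4. ]
target [424.6 177.2 104. ]
target [423.  176.6 104. ]
[533.9 144.1   4. ]
[594.8  26.2   4. ]
[575.5 339.2   4. ]
```

```bash
python3 -m inch '[{"gripper":1,"dx":-0.012,"dy":-0.03,"dz":0.015,"wx":0,"wy":0,"wz":0},{"gripper":1,"dx":-0.024,"dy":-0.065,"dz":0.03,"wx":0,"wy":0,"wz":0},{"gripper":1,"dx":-0.036,"dy":-0.1,"dz":0.045,"wx":0,"wy":0,"wz":0},{"gripper":1,"dx":-0.048,"dy":-0.135,"dz":0.06,"wx":0,"wy":0,"wz":0},{"gripper":1,"dx":-0.06,"dy":-0.17,"dz":0.075,"wx":0,"wy":0,"wz":0}]' && python3 -m inch '[{"gripper":1,"dx":-0.012,"dy":-0.04,"dz":0,"wx":0,"wy":0,"wz":0},{"gripper":1,"dx":-0.024,"dy":-0.08,"dz":0,"wx":0,"wy":0,"wz":0},{"gripper":1,"dx":-0.036,"dy":-0.12,"dz":0,"wx":0,"wy":0,"wz":0},{"gripper":1,"dx":-0.048,"dy":-0.15,"dz":0,"wx":0,"wy":0,"wz":0},{"gripper":1,"dx":-0.06,"dy":-0.17,"dz":0,"wx":0,"wy":0,"wz":0}]' 
python3 -m inch '[{"gripper":1,"dx":0,"dy":0,"dz":0,"wx":0,"wy":0,"wz":0},{"gripper":1,"dx":0,"dy":0,"dz":0,"wx":0,"wy":0,"wz":0},{"gripper":1,"dx":0,"dy":0,"dz":0,"wx":0,"wy":0,"wz":0},{"gripper":1,"dx":0,"dy":0,"dz":0,"wx":0,"wy":0,"wz":0},{"gripper":1,"dx":0,"dy":0,"dz":0,"wx":0,"wy":0,"wz":0}]'
python3 -c "
from h import *
st,im=snap('w3');cv2.imwrite('pics/w3g.png',(255*(im/255.)**.6).astype(np.uint8))
i=manip.camera_info('wrist')
for n,p in dict(bar=(494,-155,141),e1=(508,-98,141),e2=(481,-213,141),hook=(577.5,-366,280),tip=(488,-390,286),seat=(529,-379,264),mir=(645,-130,168)).items():print(n,wproj(i,st,p))"
```

```text
clock: 2.33
eef_pos: [532.2, -60.2, 253.7]
eef_rot: [3.14, -0.0, 1.331]
wrist_force: [-0.1, -0.3, -0.6]
finger_gap: 93.7
finger_force: 0.0
clock: 2.75
eef_pos: [472.2, -231.6, 252.8]
eef_rot: [3.141, 0.001, 1.328]
wrist_force: [0.9, 0.8, -0.4]
finger_gap: 93.8
finger_force: 0.0
clock: 3.17
eef_pos: [473.6, -228.5, 252.4]
eef_rot: [3.141, 0.0, 1.331]
wrist_force: [-0.2, 0.1, 0.3]
finger_gap: 94.2
finger_force: 0.0
bar [325.88113978 114.18254826]
e1 [325.91876209  52.67587062]
e2 [327.04489624 176.52631841]
hook [490.86869065 369.99354249]
tip [388.11134575 422.37970887]
seat [430.04027993 383.98552615]
mir [479.48708303  57.35623342]
```

View pics/w3g.png

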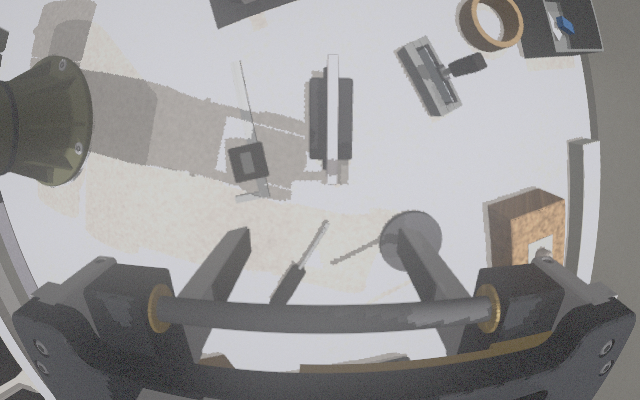

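The bar runs about (333,54)-(334,184) in w3, the mirror's grip top sits near (484,62), and the hook foot is near (410,240). I'll measure these with masks.

```bash
python3 - <<'E'
from h import *
np.set_printoptions(precision=1,suppress=True)
st,im=load("w3");i=manip.camera_info("wrist");g=cv2.cvtColor(im,6).astype(int)
pts=[]
for v in range(84,156,4):
    r=g[v,318:348];ix=np.where(r>120)[0]
    # inner bright run bounded by dark on both sides
    c=15
    if r[c]>120:
        a=c
        while a>0 and r[a-1]>120:a-=1
        b=c
        while b<29 and r[b+1]>120:b+=1
        if b-a<16:pts.append((318+(a+b)/2,v,b-a+1))
print(pts[::4])
W=np.array([wplane(i,st,u,v,146) for u,v,_ in pts])
vx,vy,x0,y0=cv2.fitLine(W[:,:2].astype(np.float32),2,0,.01,.01).ravel();print("dir",vx,vy,np.degrees(np.arctan2(vy,vx)),"through",x0,y0)
for n,p in dict(e1=(333,54),e2=(334,184)).items():print(n,wplane(i,st,*p,146))
print("grip top",wplane(i,st,484,62,168), "stem/glass", wplane(i,st,437,74,68))
for p in[(397,49),(427,37),(462,104),(436,116)]:print("stand",wplane(i,st,*p,42))
m=(g[205:275,375:445]);print("foot",wplane(i,st,410.5,241,5))
E
```

```text
[(332.0, 84, 11), (333.0, 100, 11), (332.0, 116, 11), (332.0, 132, 11), (332.0, 148, 11)]
dir 0.24002934 0.97076565 76.111725 through 498.66803 -159.79195
e1 [ 513.7 -101.7  146. ]
e2 [ 485.9 -220.6  146. ]
grip top [ 648.8 -134.8  168. ] stem/glass [ 638.1 -134.1   68. ]
stand [602.9 -91.7  42. ]
stand [647.4 -81.6  42. ]
stand [ 675.7 -177.3   42. ]
stand [ 634.7 -186.6   42. ]
foot [ 577.6 -367.7    5. ]
```

```bash
python3 -m inch '[{"gripper":1,"dx":0.01,"dy":0.033,"dz":0,"wx":0,"wy":0,"wz":0},{"gripper":1,"dx":0.02,"dy":0.066,"dz":0,"wx":0,"wy":0,"wz":0},{"gripper":1,"dx":0.032,"dy":0.098,"dz":-0.02,"wx":0,"wy":0,"wz":0},{"gripper":1,"dx":0.032,"dy":0.098,"dz":-0.055,"wx":0,"wy":0,"wz":0},{"gripper":1,"dx":0.032,"dy":0.098,"dz":-0.08,"wx":0,"wy":0,"wz":0}]' && python3 -m inch '[{"gripper":1,"dx":0,"dy":0,"dz":-0.02,"wx":0,"wy":0,"wz":0},{"gripper":1,"dx":0,"dy":0,"dz":-0.04,"wx":0,"wy":0,"wz":0},{"gripper":1,"dx":0,"dy":0,"dz":-0.05,"wx":0,"wy":0,"wz":0},{"gripper":1,"dx":0,"dy":0,"dz":-0.05,"wx":0,"wy":0,"wz":0},{"gripper":0.5,"dx":0,"dy":0,"dz":-0.05,"wx":0,"wy":0,"wz":0}]' 
for k in 1 2; do python3 -m inch '[{"gripper":0.4,"dx":0,"dy":0,"dz":0,"wx":0,"wy":0,"wz":0},{"gripper":0.2,"dx":0,"dy":0,"dz":0,"wx":0,"wy":0,"wz":0},{"gripper":0,"dx":0,"dy":0,"dz":0,"wx":0,"wy":0,"wz":0},{"gripper":0,"dx":0,"dy":0,"dz":0,"wx":0,"wy":0,"wz":0},{"gripper":0,"dx":0,"dy":0,"dz":0,"wx":0,"wy":0,"wz":0}]' 50; done
```

```text
clock: 3.63
eef_pos: [505.3, -129.2, 170.5]
eef_rot: [-3.141, -0.0, 1.333]
wrist_force: [1.1, 0.5, -0.4]
finger_gap: 93.5
finger_force: 0.0
clock: 4.05
eef_pos: [505.3, -131.4, 122.8]
eef_rot: [3.142, -0.0, 1.33]
wrist_force: [0.2, -0.3, 0.1]
finger_gap: 90.1
finger_force: 0.0
clock: 4.47
eef_pos: [505.2, -131.6, 122.7]
eef_rot: [3.141, 0.0, 1.329]
wrist_force: [0.5, -0.5, 0.6]
finger_gap: 57.3
finger_force: 0.0
clock: 4.88
eef_pos: [505.1, -131.5, 122.3]
eef_rot: [-3.142, -0.0, 1.329]
wrist_force: [-0.2, 1.2, 0.0]
finger_gap: 24.3
finger_force: 0.0
```

```bash
python3 -m inch '[{"gripper":0,"dx":0,"dy":0,"dz":0,"wx":0,"wy":0,"wz":0},{"gripper":0,"dx":0,"dy":0,"dz":0,"wx":0,"wy":0,"wz":0},{"gripper":0,"dx":0,"dy":0,"dz":0,"wx":0,"wy":0,"wz":0},{"gripper":0,"dx":0,"dy":0,"dz":0,"wx":0,"wy":0,"wz":0},{"gripper":0,"dx":0,"dy":0,"dz":0,"wx":0,"wy":0,"wz":0}]' 50
python3 -m inch '[{"gripper":0,"dx":0,"dy":0,"dz":0.01,"wx":0,"wy":0,"wz":0},{"gripper":0,"dx":0,"dy":0,"dz":0.03,"wx":0,"wy":0,"wz":0},{"gripper":0,"dx":0,"dy":0,"dz":0.06,"wx":0,"wy":0,"wz":0},{"gripper":0,"dx":0,"dy":0,"dz":0.08,"wx":0,"wy":0,"wz":0},{"gripper":0,"dx":0,"dy":0,"dz":0.09,"wx":0,"wy":0,"wz":0}]'
```

```text
clock: 5.3
eef_pos: [505.1, -131.5, 122.2]
eef_rot: [-3.142, -0.0, 1.329]
wrist_force: [0.5, 0.1, 0.5]
finger_gap: 9.6
finger_force: 50.0
clock: 5.72
eef_pos: [505.7, -131.7, 215.6]
eef_rot: [3.138, 0.0, 1.329]
wrist_force: [0.2, 0.2, -2.1]
finger_gap: 9.5
finger_force: 50.0
```

```bash
python3 - <<'E'
from h import *
np.set_printoptions(precision=1,suppress=True)
T=manip.camera_info("top");S=manip.camera_info("side")
g=cv2.cvtColor(cv2.imread("pics/top0.png"),6).astype(float)
pts=[]
for v in range(204,226):
    r=g[v,440:462];w=np.clip(np.median(r)-20-r,0,None)
    if w.sum()>0:
        u=440+(w*np.arange(22)).sum()/w.sum();pts.append(plane(T,u,v,260)[:2])
pts=np.array(pts);print(pts[::5])
vx,vy,x0,y0=cv2.fitLine(pts.astype(np.float32),7,0,.01,.01).ravel();print("arm yaw",np.degrees(np.arctan2(vy,vx)),x0,y0)
print("line at x=577.5:",y0+(577.5-x0)*vy/vx)
gs=cv2.cvtColor(cv2.imread("pics/side0.png"),6).astype(float)
s1=lambda x,y:((x-1)/3.3+250,(y-1)/3.3+210)
for q in[(500,204),(480,213),(460,224),(430,242)]:
    u,v=s1(*q);u=round(u);c=gs[int(v)-6:int(v)+8,u];w=np.clip(np.median(c)-15-c,0,None);vv=int(v)-6+(w*np.arange(14)).sum()/w.sum();print("side arm",u,vv,plane(S,u,vv,260))
im=manip.camera("top");cv2.imwrite("pics/top1.png",im)
cv2.imwrite("pics/side1.png",manip.camera("side"))
st=manip.read_state();print(st["eef_pos"])
E
```

```text
[[ 563.3 -363.9]
 [ 547.4 -373.8]
 [ 531.6 -378.7]
 [ 515.9 -382.7]
 [ 500.2 -387.9]]
arm yaw 16.167461 533.5515 -377.8084
line at x=577.5: -365.06726
side arm 401 nan [nan nan nan]
side arm 395 274.39 [ 550.2 -373.4  260. ]
side arm 389 278.4135593220339 [ 535.4 -377.9  260. ]
side arm 380 nan [nan nan nan]
[ 505.5 -131.7  213.8]<stdin>:16: RuntimeWarning: invalid value encountered in scalar divide
```

```bash
python3 -m inch '[{"gripper":0,"dx":-0.019,"dy":-0.02,"dz":0.02,"wx":0,"wy":0,"wz":6},{"gripper":0,"dx":-0.038,"dy":-0.04,"dz":0.035,"wx":0,"wy":0,"wz":12},{"gripper":0,"dx":-0.057,"dy":-0.06,"dz":0.05,"wx":0,"wy":0,"wz":18},{"gripper":0,"dx":-0.076,"dy":-0.08,"dz":0.065,"wx":0,"wy":0,"wz":24},{"gripper":0,"dx":-0.095,"dy":-0.1,"dz":0.072,"wx":0,"wy":0,"wz":30}]' && python3 -m inch '[{"gripper":0,"dx":0,"dy":-0.035,"dz":0,"wx":0,"wy":0,"wz":0},{"gripper":0,"dx":0,"dy":-0.07,"dz":0,"wx":0,"wy":0,"wz":0},{"gripper":0,"dx":0,"dy":-0.105,"dz":0,"wx":0,"wy":0,"wz":0},{"gripper":0,"dx":0,"dy":-0.135,"dz":0,"wx":0,"wy":0,"wz":0},{"gripper":0,"dx":0,"dy":-0.15,"dz":0,"wx":0,"wy":0,"wz":0}]' && python3 -m inch '[{"gripper":0,"dx":0,"dy":0,"dz":0,"wx":0,"wy":0,"wz":0},{"gripper":0,"dx":0,"dy":0,"dz":0,"wx":0,"wy":0,"wz":0},{"gripper":0,"dx":0,"dy":0,"dz":0,"wx":0,"wy":0,"wz":0},{"gripper":0,"dx":0,"dy":0,"dz":0,"wx":0,"wy":0,"wz":0},{"gripper":0,"dx":0,"dy":0,"dz":0,"wx":0,"wy":0,"wz":0}]'
python3 - <<'E'
from h import *
a=manip.camera("side");b=manip.camera("top")
cv2.imwrite("pics/side2.png",a);cv2.imwrite("pics/top2.png",b)
g=lambda im:(255*(im/255.)**.6).astype(np.uint8)
c=np.hstack([cv2.resize(g(a[210:390,230:430]),(400,360),interpolation=3),cv2.resize(g(b[150:330,300:500]),(400,360),interpolation=3)])
cv2.imwrite("pics/both2.png",c)
E
```

```text
clock: 6.23
eef_pos: [409.0, -232.2, 284.5]
eef_rot: [-3.141, -0.0, 1.858]
wrist_force: [0.8, -0.8, -1.2]
finger_gap: 9.3
finger_force: 50.0
clock: 6.65
eef_pos: [409.1, -384.2, 281.8]
eef_rot: [-3.14, -0.003, 1.851]
wrist_force: [0.7, 0.9, -3.0]
finger_gap: 9.3
finger_force: 50.0
clock: 7.07
eef_pos: [410.3, -380.7, 284.4]
eef_rot: [3.141, 0.0, 1.854]
wrist_force: [0.4, -0.6, -3.6]
finger_gap: 9.3
finger_force: 50.0
```

View pics/both2.png

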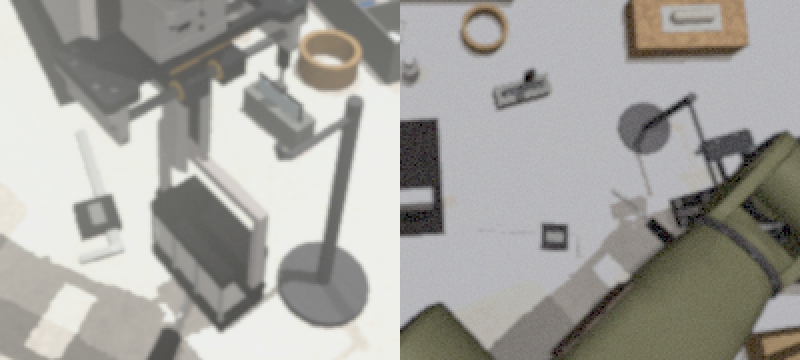

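The crop shows the lamp held level, bar running from about (195,160) to (262,215) in the left panel, and the hook tip still clear of it. I'll check that by projecting the expected points.

```bash
python3 - <<'E'
from h import *
S=manip.camera_info("side")
m=np.array([418.6,-409.5])
for s in(-60,0,60):
    p=m+s*np.array([-.28,.96]);q=proj(S,[*p,308]);print(s,q,(q-[230,210])*2)
# measured near end at crop (260,212), plane z=308
print(plane(S,230+258/2,210+212/2,308), plane(S,230+197/2,210+160/2,308))
E
```

```text
-60 [362.79716809 317.64087341] [265.59433618 215.28174682]
0 [335.56311405 291.66671963] [211.12622809 163.33343925]
60 [311.87035554 269.07003416] [163.74071108 118.14006833]
[ 431.67408553 -462.61656248  308.        ] [ 409.91184963 -402.52923321  308.        ]
```

```bash
python3 -m inch '[{"gripper":0,"dx":0.02,"dy":0.0055,"dz":0,"wx":0,"wy":0,"wz":0},{"gripper":0,"dx":0.045,"dy":0.012,"dz":0,"wx":0,"wy":0,"wz":0},{"gripper":0,"dx":0.07,"dy":0.019,"dz":0,"wx":0,"wy":0,"wz":0},{"gripper":0,"dx":0.095,"dy":0.026,"dz":0,"wx":0,"wy":0,"wz":0},{"gripper":0,"dx":0.111,"dy":0.03,"dz":0,"wx":0,"wy":0,"wz":0}]' && python3 -m inch '[{"gripper":0,"dx":0,"dy":0,"dz":0,"wx":0,"wy":0,"wz":0},{"gripper":0,"dx":0,"dy":0,"dz":-0.008,"wx":0,"wy":0,"wz":0},{"gripper":0,"dx":0,"dy":0,"dz":-0.016,"wx":0,"wy":0,"wz":0},{"gripper":0,"dx":0,"dy":0,"dz":-0.024,"wx":0,"wy":0,"wz":0},{"gripper":0,"dx":0,"dy":0,"dz":-0.03,"wx":0,"wy":0,"wz":0}]' && python3 -m inch '[{"gripper":0,"dx":0,"dy":0,"dz":-0.002,"wx":0,"wy":0,"wz":0},{"gripper":0,"dx":0,"dy":0,"dz":-0.004,"wx":0,"wy":0,"wz":0},{"gripper":0,"dx":0,"dy":0,"dz":-0.004,"wx":0,"wy":0,"wz":0},{"gripper":0,"dx":0,"dy":0,"dz":-0.004,"wx":0,"wy":0,"wz":0},{"gripper":0,"dx":0,"dy":0,"dz":-0.004,"wx":0,"wy":0,"wz":0}]'
```

```text
clock: 7.58
eef_pos: [523.0, -350.2, 284.2]
eef_rot: [3.141, -0.0, 1.854]
wrist_force: [-0.4, -0.5, -2.0]
finger_gap: 9.4
finger_force: 50.0
clock: 8.0
eef_pos: [520.2, -351.7, 253.0]
eef_rot: [-3.141, -0.001, 1.852]
wrist_force: [0.1, -0.4, -3.3]
finger_gap: 9.3
finger_force: 50.0
clock: 8.42
eef_pos: [521.1, -351.6, 250.6]
eef_rot: [3.141, 0.0, 1.853]
wrist_force: [0.5, 0.0, -2.5]
finger_gap: 9.4
finger_force: 50.0
```

```bash
for k in 1 2 3; do python3 -m inch '[{"gripper":0,"dx":0,"dy":0,"dz":-0.001,"wx":0,"wy":0,"wz":0},{"gripper":0,"dx":0,"dy":0,"dz":-0.001,"wx":0,"wy":0,"wz":0},{"gripper":0,"dx":0,"dy":0,"dz":-0.001,"wx":0,"wy":0,"wz":0},{"gripper":0,"dx":0,"dy":0,"dz":-0.001,"wx":0,"wy":0,"wz":0},{"gripper":0,"dx":0,"dy":0,"dz":-0.001,"wx":0,"wy":0,"wz":0}]' | grep -E "eef_pos|wrist"; done
```

```text
eef_pos: [521.2, -351.6, 249.7]
wrist_force: [-1.1, 1.6, 4.2]
eef_pos: [521.3, -351.6, 249.3]
wrist_force: [-2.4, 1.3, 8.6]
eef_pos: [521.3, -351.6, 248.9]
wrist_force: [-3.1, 4.0, 11.7]
```

```bash
python3 -m inch '[{"gripper":0,"dx":0,"dy":0,"dz":0.002,"wx":0,"wy":0,"wz":0},{"gripper":0,"dx":0,"dy":0,"dz":0.002,"wx":0,"wy":0,"wz":0},{"gripper":0.1,"dx":0,"dy":0,"dz":0.002,"wx":0,"wy":0,"wz":0},{"gripper":0.12,"dx":0,"dy":0,"dz":0.002,"wx":0,"wy":0,"wz":0},{"gripper":0.15,"dx":0,"dy":0,"dz":0.002,"wx":0,"wy":0,"wz":0}]' && python3 -m inch '[{"gripper":0.3,"dx":0,"dy":0,"dz":0,"wx":0,"wy":0,"wz":0},{"gripper":0.4,"dx":0,"dy":0,"dz":0,"wx":0,"wy":0,"wz":0},{"gripper":0.5,"dx":0,"dy":0,"dz":0,"wx":0,"wy":0,"wz":0},{"gripper":0.5,"dx":0,"dy":0,"dz":0,"wx":0,"wy":0,"wz":0},{"gripper":0.5,"dx":0,"dy":0,"dz":0,"wx":0,"wy":0,"wz":0}]' && python3 -m inch '[{"gripper":0.5,"dx":0,"dy":0,"dz":0.01,"wx":0,"wy":0,"wz":0},{"gripper":0.5,"dx":0,"dy":0,"dz":0.025,"wx":0,"wy":0,"wz":0},{"gripper":0.5,"dx":0,"dy":0,"dz":0.05,"wx":0,"wy":0,"wz":0},{"gripper":0.5,"dx":0,"dy":0,"dz":0.08,"wx":0,"wy":0,"wz":0},{"gripper":0.5,"dx":0,"dy":0,"dz":0.11,"wx":0,"wy":0,"wz":0}]'
```

```text
clock: 10.08
eef_pos: [521.0, -351.5, 248.7]
eef_rot: [-3.141, -0.001, 1.853]
wrist_force: [-0.1, -0.6, -0.2]
finger_gap: 13.3
finger_force: 0.0
clock: 10.5
eef_pos: [521.1, -351.5, 249.2]
eef_rot: [-3.142, -0.0, 1.853]
wrist_force: [-0.1, 0.1, -0.2]
finger_gap: 43.8
finger_force: 0.0
clock: 10.92
eef_pos: [520.8, -351.3, 361.3]
eef_rot: [-3.142, -0.0, 1.853]
wrist_force: [0.0, -0.2, 0.2]
finger_gap: 47.3
finger_force: 0.0
```

```bash
python3 -m inch '[{"gripper":0.5,"dx":0.028,"dy":0.029,"dz":0,"wx":0,"wy":0,"wz":0},{"gripper":0.5,"dx":0.056,"dy":0.058,"dz":0,"wx":0,"wy":0,"wz":0},{"gripper":0.5,"dx":0.084,"dy":0.087,"dz":-0.01,"wx":0,"wy":0,"wz":0},{"gripper":0.5,"dx":0.112,"dy":0.116,"dz":-0.03,"wx":0,"wy":0,"wz":0},{"gripper":0.5,"dx":0.135,"dy":0.142,"dz":-0.05,"wx":0,"wy":0,"wz":0}]' && python3 -m inch '[{"gripper":0.5,"dx":0,"dy":0,"dz":-0.02,"wx":0,"wy":0,"wz":0},{"gripper":0.5,"dx":0,"dy":0,"dz":-0.03,"wx":0,"wy":0,"wz":0},{"gripper":0.5,"dx":0,"dy":0,"dz":-0.03,"wx":0,"wy":0,"wz":0},{"gripper":0.5,"dx":0,"dy":0,"dz":-0.03,"wx":0,"wy":0,"wz":0},{"gripper":0.5,"dx":0,"dy":0,"dz":-0.03,"wx":0,"wy":0,"wz":0}]'
python3 - <<'E'
from h import *
st,w=snap('w4');a=manip.camera("side");b=manip.camera("top");cv2.imwrite("pics/side4.png",a);cv2.imwrite("pics/top4.png",b)
i=manip.camera_info("wrist");q=wproj(i,st,[646,-132,100]);print(q)
u,v=int(q[0]),int(q[1]);u0=max(0,u-70);v0=max(0,v-90);print(u0,v0)
g=lambda im:(255*(im/255.)**.6).astype(np.uint8)
c1=g(w[v0:v0+180,u0:u0+140]);c1=cv2.resize(c1,None,fx=3,fy=3,interpolation=3)
c2=cv2.resize(g(a[210:390,310:430]),(360,540),interpolation=3);c1=cv2.copyMakeBorder(c1,0,max(0,540-c1.shape[0]),0,0,0)[:540]
o=np.hstack([c1,c2]);print(o.shape);cv2.imwrite("pics/both4.png",o)
E
```

```text
clock: 11.33
eef_pos: [656.4, -209.1, 311.2]
eef_rot: [3.14, 0.001, 1.853]
wrist_force: [0.3, -0.8, -0.4]
finger_gap: 47.3
finger_force: 0.0
clock: 11.75
eef_pos: [654.8, -211.8, 282.4]
eef_rot: [3.139, 0.002, 1.851]
wrist_force: [0.2, -0.1, -0.3]
finger_gap: 46.9
finger_force: 0.0
[335.62849771 111.84544415]
265 21
(540, 780, 3)
```

View pics/both4.png

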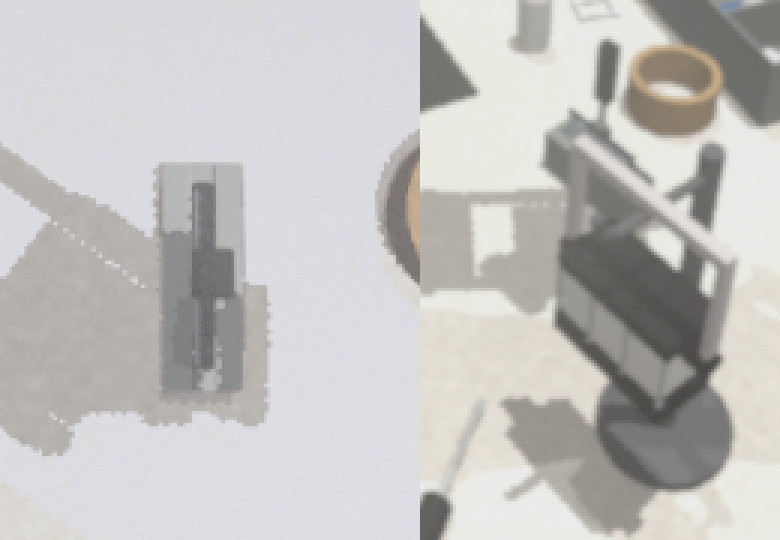

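The left panel shows the stand aligned with the image axes, at x 160-245. The mirror head's top edge is at x 192-214, y 183-370, and the grip top at x 192-234, y 248-298. The right panel shows the lamp hanging level on the hook.

```bash
python3 - <<'E'
from h import *
np.set_printoptions(precision=1,suppress=True)
st,w=load('w4');i=manip.camera_info("wrist")
P=lambda n,x,y,z:print(n,wplane(i,st,265+(x-1)/3,21+(y-1)/3,z))
P("grip",214,273,168);P("head",203,276.5,68)
for q in[(160,163),(244,163),(243,395),(160,395)]:P("stand",*q,42)
print(st["eef_pos"],np.degrees(st["eef_rot"]))
E
```

```text
grip [ 643.8 -133.1  168. ]
head [ 643.5 -133.7   68. ]
stand [611.5 -89.   42. ]
stand [647.4 -78.4  42. ]
stand [ 676.8 -179.9   42. ]
stand [ 640.5 -190.5   42. ]
[ 654.8 -211.8  282.4] [179.9   0.1 106.1]
```

```bash
python3 -m inch '[{"gripper":0.5,"dx":-0.004,"dy":0.025,"dz":0,"wx":0,"wy":0,"wz":0},{"gripper":0.5,"dx":-0.008,"dy":0.052,"dz":0,"wx":0,"wy":0,"wz":0},{"gripper":0.5,"dx":-0.011,"dy":0.078,"dz":0,"wx":0,"wy":0,"wz":0},{"gripper":0.5,"dx":-0.011,"dy":0.078,"dz":-0.02,"wx":0,"wy":0,"wz":0},{"gripper":0.5,"dx":-0.011,"dy":0.078,"dz":-0.05,"wx":0,"wy":0,"wz":0}]' && python3 -m inch '[{"gripper":0.5,"dx":0,"dy":0,"dz":-0.03,"wx":0,"wy":0,"wz":0},{"gripper":0.5,"dx":0,"dy":0,"dz":-0.06,"wx":0,"wy":0,"wz":0},{"gripper":0.5,"dx":0,"dy":0,"dz":-0.085,"wx":0,"wy":0,"wz":0},{"gripper":0.5,"dx":0,"dy":0,"dz":-0.1,"wx":0,"wy":0,"wz":0},{"gripper":0.5,"dx":0,"dy":0,"dz":-0.109,"wx":0,"wy":0,"wz":0}]'
python3 -m inch '[{"gripper":0.5,"dx":0,"dy":0,"dz":0,"wx":0,"wy":0,"wz":0},{"gripper":0.4,"dx":0,"dy":0,"dz":0,"wx":0,"wy":0,"wz":0},{"gripper":0.35,"dx":0,"dy":0,"dz":0,"wx":0,"wy":0,"wz":0},{"gripper":0.3,"dx":0,"dy":0,"dz":0,"wx":0,"wy":0,"wz":0},{"gripper":0.3,"dx":0,"dy":0,"dz":0,"wx":0,"wy":0,"wz":0}]' 20
```

```text
clock: 12.32
eef_pos: [645.1, -131.7, 233.8]
eef_rot: [3.135, 0.004, 1.854]
wrist_force: [1.9, -0.7, -0.2]
finger_gap: 46.9
finger_force: 0.0
clock: 12.73
eef_pos: [643.5, -132.9, 119.5]
eef_rot: [-3.14, -0.001, 1.852]
wrist_force: [0.7, -0.2, 0.4]
finger_gap: 47.2
finger_force: 0.0
clock: 13.15
eef_pos: [644.4, -132.7, 122.2]
eef_rot: [3.14, 0.001, 1.853]
wrist_force: [-0.3, -0.1, 0.3]
finger_gap: 28.5
finger_force: 0.0
```

```bash
for k in 1 2; do python3 -m inch '[{"gripper":0.15,"dx":0,"dy":0,"dz":0,"wx":0,"wy":0,"wz":0},{"gripper":0.1,"dx":0,"dy":0,"dz":0,"wx":0,"wy":0,"wz":0},{"gripper":0,"dx":0,"dy":0,"dz":0,"wx":0,"wy":0,"wz":0},{"gripper":0,"dx":0,"dy":0,"dz":0,"wx":0,"wy":0,"wz":0},{"gripper":0,"dx":0,"dy":0,"dz":0,"wx":0,"wy":0,"wz":0}]' 30; done
```

```text
clock: 13.57
eef_pos: [644.2, -132.6, 121.3]
eef_rot: [3.141, 0.0, 1.853]
wrist_force: [-0.9, 0.4, 1.0]
finger_gap: 12.2
finger_force: 30.0
clock: 13.98
eef_pos: [644.0, -132.6, 121.0]
eef_rot: [-3.141, -0.0, 1.853]
wrist_force: [0.2, 0.4, -0.6]
finger_gap: 11.8
finger_force: 30.0
```

```bash
python3 -m inch '[{"gripper":0,"dx":0,"dy":0,"dz":0.008,"wx":0,"wy":0,"wz":0},{"gripper":0,"dx":0,"dy":0,"dz":0.02,"wx":0,"wy":0,"wz":0},{"gripper":0,"dx":0,"dy":0,"dz":0.035,"wx":0,"wy":0,"wz":0},{"gripper":0,"dx":0,"dy":0,"dz":0.055,"wx":0,"wy":0,"wz":0},{"gripper":0,"dx":0,"dy":0,"dz":0.08,"wx":0,"wy":0,"wz":0}]' 40 && python3 -m inch '[{"gripper":0,"dx":0,"dy":0,"dz":0.015,"wx":0,"wy":0,"wz":0},{"gripper":0,"dx":-0.005,"dy":0.02,"dz":0.03,"wx":0,"wy":0,"wz":-6},{"gripper":0,"dx":-0.02,"dy":0.05,"dz":0.035,"wx":0,"wy":0,"wz":-12},{"gripper":0,"dx":-0.033,"dy":0.08,"dz":0.035,"wx":0,"wy":0,"wz":-18},{"gripper":0,"dx":-0.045,"dy":0.11,"dz":0.035,"wx":0,"wy":0,"wz":-24}]' && python3 -m inch '[{"gripper":0,"dx":-0.012,"dy":0.03,"dz":0,"wx":0,"wy":0,"wz":-7},{"gripper":0,"dx":-0.024,"dy":0.06,"dz":0,"wx":0,"wy":0,"wz":-14},{"gripper":0,"dx":-0.036,"dy":0.09,"dz":0,"wx":0,"wy":0,"wz":-21},{"gripper":0,"dx":-0.048,"dy":0.12,"dz":0,"wx":0,"wy":0,"wz":-28},{"gripper":0,"dx":-0.06,"dy":0.15,"dz":0,"wx":0,"wy":0,"wz":-34}]' && python3 -m inch '[{"gripper":0,"dx":-0.002,"dy":0.007,"dz":-0.01,"wx":0,"wy":0,"wz":-5},{"gripper":0,"dx":-0.004,"dy":0.014,"dz":-0.02,"wx":0,"wy":0,"wz":-9},{"gripper":0,"dx":-0.004,"dy":0.014,"dz":-0.03,"wx":0,"wy":0,"wz":-9},{"gripper":0,"dx":-0.004,"dy":0.014,"dz":-0.035,"wx":0,"wy":0,"wz":-9},{"gripper":0,"dx":-0.004,"dy":0.014,"dz":-0.035,"wx":0,"wy":0,"wz":-9}]'
python3 - <<'E'
from h import *
s=manip.read_state();print(s["eef_pos"],np.degrees(s["eef_rot"]),s["joints"])
cv2.imwrite("pics/side5.png",manip.camera("side"));cv2.imwrite("pics/top5.png",manip.camera("top"));snap("w5")
E
```

```text
clock: 14.4
eef_pos: [643.7, -132.5, 202.1]
eef_rot: [-3.141, -0.001, 1.853]
wrist_force: [1.3, 0.4, -1.3]
finger_gap: 12.2
finger_force: 40.0
clock: 14.82
eef_pos: [598.4, -21.7, 237.9]
eef_rot: [3.14, -0.0, 1.428]
wrist_force: [0.8, -0.2, -1.2]
finger_gap: 11.9
finger_force: 40.0
clock: 15.23
eef_pos: [538.3, 128.7, 237.6]
eef_rot: [3.141, -0.001, 0.834]
wrist_force: [0.7, 0.4, -0.8]
finger_gap: 11.8
finger_force: 40.0
clock: 15.65
eef_pos: [534.9, 140.8, 200.4]
eef_rot: [-3.141, 0.001, 0.685]
wrist_force: [-0.2, -0.9, -1.5]
finger_gap: 11.8
finger_force: 40.0
[534.88282687 140.78827197 200.40826207] [-1.79963228e+02  7.78177839e-02  3.92724226e+01] [ 1.91193679e-01  3.11745466e-01  1.51749081e+00 -8.19628486e-05
  1.31385646e+00  1.07657825e+00]
```

```bash
python3 -m inch '[{"gripper":0,"dx":0,"dy":0,"dz":-0.004,"wx":0,"wy":0,"wz":-0.3},{"gripper":0,"dx":0,"dy":0,"dz":-0.008,"wx":0,"wy":0,"wz":-0.6},{"gripper":0,"dx":0.0005,"dy":0.0008,"dz":-0.012,"wx":0,"wy":0,"wz":-0.9},{"gripper":0,"dx":0.0005,"dy":0.0008,"dz":-0.0135,"wx":0,"wy":0,"wz":-0.9},{"gripper":0,"dx":0.0005,"dy":0.0008,"dz":-0.0135,"wx":0,"wy":0,"wz":-0.9}]' && python3 -m inch '[{"gripper":0,"dx":0,"dy":0,"dz":0,"wx":0,"wy":0,"wz":0},{"gripper":0,"dx":0,"dy":0,"dz":0,"wx":0,"wy":0,"wz":0},{"gripper":0,"dx":0,"dy":0,"dz":0,"wx":0,"wy":0,"wz":0},{"gripper":0,"dx":0,"dy":0,"dz":0,"wx":0,"wy":0,"wz":0},{"gripper":0,"dx":0,"dy":0,"dz":0,"wx":0,"wy":0,"wz":0}]'
python3 - <<'E'
from h import *
np.set_printoptions(precision=2,suppress=True)
s=manip.read_state();print(s["eef_pos"],np.degrees(s["eef_rot"]))
sd=manip.camera("side");tp=manip.camera("top");cv2.imwrite("pics/side6.png",sd);cv2.imwrite("pics/top6.png",tp)
S=manip.camera_info("side");T=manip.camera_info("top")
n=np.array([np.cos(np.radians(128.4)),np.sin(np.radians(128.4))]);y=np.array([-n[1],n[0]]);o=np.array([535,141.2])
for a in(-40,40):
  for z in(74,134):
    p=[*(o+a*y),z];print(a,z,"side",proj(S,p),"top",proj(T,p))
d=cv2.absdiff(cv2.cvtColor(sd,6),cv2.cvtColor(cv2.imread("pics/side0.png"),6))
u,v=map(int,proj(S,[*o,104]))
for r in range(v-26,v+30,3):print(r,cv2.cvtColor(sd,6)[r,u-26:u+28:2])
print(u-26)
E
```

```text
clock: 16.22
eef_pos: [535.4, 142.1, 187.0]
eef_rot: [-3.141, 0.001, 0.668]
wrist_force: [-0.6, -0.0, -0.6]
finger_gap: 12.0
finger_force: 40.0
clock: 16.63
eef_pos: [535.6, 142.2, 187.7]
eef_rot: [3.141, -0.0, 0.668]
wrist_force: [0.5, 0.3, -1.0]
finger_gap: 11.8
finger_force: 40.0
[535.61 142.16 187.72] [179.99  -0.01  38.26]
-40 74 side [304.35 198.69] top [279.95 212.56]
-40 134 side [303.87 182.7 ] top [278.2  209.44]
40 74 side [290.32 211.64] top [293.41 229.93]
40 134 side [289.37 195.21] top [292.27 227.58]
171 [ 83  76  60 107 174 186 186 186 186 162  98  53  47  75  84 103 166 187
 186 188 187 187 187 188 187 178 112]
174 [ 75  75  67  52  90 172 186 187 186 186 174 106  52  71 104 178 186 185
 186 187 187 187 188 187 181 123  61]
177 [ 63  53  68  67  53  76 163 186 186 186 187 161  72  54 136 184 187 187
 187 186 187 186 187 187 181 127  62]
180 [ 52  57  68  71  71  54  71 152 186 187 187 186 153 109 180 187 187 187
 187 187 187 187 187 187 187 175 108]
183 [ 51  52  61  59  56  50  50  68 148 184 186 186 161 108 173 172 121 159
 187 187 187 187 188 187 187 187 186]
186
[... 910 characters left out ...]
8 188]
210 [106 106 106  81  48  46  49  51  52  51  47  50  52  51  52  53  52  65
 146 185 187 188 188 187 187 187 189]
213 [106 108 107  85  49  47  46  50  51  51  51  52  52  53  52  53  53  53
  58 141 185 188 188 188 188 189 188]
216 [107 107 108  89  50  46  46  47  47  48  50  50  53  52  49  49  52  53
  54  57 114 182 188 188 188 187 188]
219 [106 108 108  97  54  47  47  46  47  48  47  46  49  48  49  54  54  53
  53  54  57 111 176 188 188 188 188]
222 [103 108 109 102  57  47  47  47  48  48  47  50  59  83  63  56  51  51
  52  54  55  55 109 175 188 189 188]
225 [102 108 109 104  62  47  47  48  47  46  47  47  48  55  66  52  49  49
  50  51  52  54  55  89 173 187 188]
271
```

```bash
python3 - <<'E'
from h import *
d=cv2.absdiff(cv2.cvtColor(cv2.imread("pics/side4.png"),6),cv2.cvtColor(cv2.imread("pics/side6.png"),6))[250:390,355:420]
print("lamp region changed px",(d>25).sum());s=manip.read_state();print(np.abs(s["qd"]).max(),s["finger_gap"],s["wrist_force"])
if (d>25).sum()<700: print(manip.sign_off())
E
```

```text
lamp region changed px 2353
0.002894680647471395 11.908031737553815 [-2.44867240e-01 -2.04833106e-04 -7.19530255e-01]
```

```bash
python3 - <<'E'
from h import *
a=cv2.cvtColor(cv2.imread("pics/side4.png"),6);b=cv2.cvtColor(cv2.imread("pics/side6.png"),6)
# dark lamp cap + post: track patches between the pictures
for n,(u,v,w,h) in dict(cap=(358,290,50,24),bar=(365,255,45,40),legs=(398,295,20,35),foot=(355,320,50,30)).items():
    t=a[v:v+h,u:u+w];r=cv2.matchTemplate(b[v-10:v+h+10,u-10:u+w+10],t,cv2.TM_CCOEFF_NORMED);_,m,_,p=cv2.minMaxLoc(r);print(n,round(m,3),p[0]-10,p[1]-10)
S=manip.camera_info("side");print(proj(S,[529.4,-379.3,269]))
E
```

```text
cap 0.998 0 0
bar 0.953 0 0
legs 0.995 0 0
foot 0.995 0 0
[386.91327607 276.26191938]
```

The lamp has not shifted between the two pictures, so the changed pixels are only the arm's shadow. Handing in.

```bash
python3 -c "
from cell import manip
print(manip.sign_off())"
```

```text
the job is handed in; nothing more can be done
None
```

The job is handed in at about 17 s: the lamp hangs on the hook, and the arm holds the mirror upright and still at the focus point, within about 1 mm of where I measured it. It is turned so the camera should see the bullseye; I worked that angle out from measured positions and could not look through the camera to check it.

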